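# Load a swing-out centrifuge rotor in balance

## Task

Load the centrifuge rotor for a balanced spin: put the four capped tubes from the rack beside it, left of the gel casting stand, into the rotor's four buckets, one in each and pushed or let down fully home, so that the two dark-green-capped tubes stand opposite each other across the rotor and the two pink-capped tubes stand opposite each other. Keep the tubes upright, and leave the uncapped tube where it stands in the rack, since an open tube must not be spun.

Things in the scene. Friction and masses are not known exactly. Their poses are not given: they have to be found in the camera images.
- tube_green_1_mid (a point): Centrifuge tube with dark green cap, 116 mm tall: cap 34.6 mm across, the top 12 mm; clear body 29 mm across, rounded off to a tip in the lowest 15 mm. The point is on its axis half-way up, 58 mm above the tip; z is its axis, up. Starts upright in a big hole of the left rack, tip 4 mm above the worktop. About 66 g. The two of this colour are alike.
- tube_green_2_mid (a point): Centrifuge tube with dark green cap, 116 mm tall: cap 34.6 mm across, the top 12 mm; clear body 29 mm across, rounded off to a tip in the lowest 15 mm. The point is on its axis half-way up, 58 mm above the tip; z is its axis, up. Starts upright in a big hole of the left rack, tip 4 mm above the worktop. About 66 g. The two of this colour are alike.
- tube_pink_1_mid (a point): Centrifuge tube with pink cap, 116 mm tall: cap 34.6 mm across, the top 12 mm; clear body 29 mm across, rounded off to a tip in the lowest 15 mm. The point is on its axis half-way up, 58 mm above the tip; z is its axis, up. Starts upright in a big hole of the left rack, tip 4 mm above the worktop. About 50 g. The two of this colour are alike.
- tube_pink_2_mid (a point): Centrifuge tube with pink cap, 116 mm tall: cap 34.6 mm across, the top 12 mm; clear body 29 mm across, rounded off to a tip in the lowest 15 mm. The point is on its axis half-way up, 58 mm above the tip; z is its axis, up. Starts upright in a big hole of the left rack, tip 4 mm above the worktop. About 50 g. The two of this colour are alike.
- tube_uncapped_mid (a point): Open tube without a cap, white and clear, 113 mm tall, 30 mm across, in a big hole of the same rack; this point is on its axis, 58 mm above its tip. It stays there. Nearby and fixed: the gel casting stand, 214 mm tall, ends at y = 0.07 m and x = 0.63 m; the raised reagent shelf begins at x = 0.745 m, its top 180 mm up.
- rack: Left rack: white slab, 100 x 245 x 52 mm (its x, y, z), fixed; origin at the centre of its underside. Six big holes in a row along its y, 41 mm apart, 20 mm to the -x side of the middle, 48 mm deep; five hold tubes. Neighbouring caps are 7 mm apart along y; across the row (its x) both sides of a cap are free. Vials in its small holes reach 57 mm above the worktop.
- bucket_a_mouth (a point): Centre of the mouth of one of 4 alike steel buckets (42 mm outside) round the rotor, opposite bucket_c (116 mm away; neighbours 82 mm). Mouth 92 mm above the worktop; x points out from the rotor's axis, z up. Mouth 43 mm wide, narrowing to a 35.6 mm bore 10 mm down; a tube fully home has its half-way point 14 mm below the mouth. The bucket swings 7 degrees at most.
- bucket_b_mouth (a point): Centre of the mouth of one of 4 alike steel buckets (42 mm outside) round the rotor, opposite bucket_d (116 mm away; neighbours 82 mm). Mouth 92 mm above the worktop; x points out from the rotor's axis, z up. Mouth 43 mm wide, narrowing to a 35.6 mm bore 10 mm down; a tube fully home has its half-way point 14 mm below the mouth. The rotor turns with light friction.
- bucket_c_mouth (a point): Centre of the mouth of one of 4 alike steel buckets (42 mm outside) round the rotor, opposite bucket_a (116 mm away; neighbours 82 mm). Mouth 92 mm above the worktop; x points out from the rotor's axis, z up. Mouth 43 mm wide, narrowing to a 35.6 mm bore 10 mm down; a tube fully home has its half-way point 14 mm below the mouth. The bucket swings 7 degrees at most.
- bucket_d_mouth (a point): Centre of the mouth of one of 4 alike steel buckets (42 mm outside) round the rotor, opposite bucket_b (116 mm away; neighbours 82 mm). Mouth 92 mm above the worktop; x points out from the rotor's axis, z up. Mouth 43 mm wide, narrowing to a 35.6 mm bore 10 mm down; a tube fully home has its half-way point 14 mm below the mouth. The rotor turns with light friction.
There are look-alikes about, which are no part of the job. What is shaped like the part that bears tube_pink_1_mid but yellow is not meant.

How it is judged:
At the end, for the whole second after the job is handed in: Each capped tube is at rest in a bucket of its own, within 10 mm of the mouth's middle, half-way point over 6 mm below the mouth, leaning under 0.2 rad; like caps opposite (over 100 mm apart). The uncapped tube is within 15 mm of its start, upright within 0.15 rad (((horizontal distance between tube_green_1_mid and bucket_a_mouth below 0.01 m and z of tube_green_1_mid in the frame of bucket_a_mouth between -0.025 and -0.006 m) or (horizontal distance between tube_green_1_mid and bucket_b_mouth below 0.01 m and z of tube_green_1_mid in the frame of bucket_b_mouth between -0.025 and -0.006 m) or (horizontal distance between tube_green_1_mid and bucket_c_mouth below 0.01 m and z of tube_green_1_mid in the frame of bucket_c_mouth between -0.025 and -0.006 m) or (horizontal distance between tube_green_1_mid and bucket_d_mouth below 0.01 m and z of tube_green_1_mid in the frame of bucket_d_mouth between -0.025 and -0.006 m)) and ((horizontal distance between tube_green_2_mid and bucket_a_mouth below 0.01 m and z of tube_green_2_mid in the frame of bucket_a_mouth between -0.025 and -0.006 m) or (horizontal distance between tube_green_2_mid and bucket_b_mouth below 0.01 m and z of tube_green_2_mid in the frame of bucket_b_mouth between -0.025 and -0.006 m) or (horizontal distance between tube_green_2_mid and bucket_c_mouth below 0.01 m and z of tube_green_2_mid in the frame of bucket_c_mouth between -0.025 and -0.006 m) or (horizontal distance between tube_green_2_mid and bucket_d_mouth below 0.01 m and z of tube_green_2_mid in the frame of bucket_d_mouth between -0.025 and -0.006 m)) and ((horizontal distance between tube_pink_1_mid and bucket_a_mouth below 0.01 m and z of tube_pink_1_mid in the frame of bucket_a_mouth between -0.025 and -0.006 m) or (horizontal distance between tube_pink_1_mid and bucket_b_mouth below 0.01 m and z of tube_pink_1_mid in the frame of bucket_b_mouth between -0.025 and -0.006 m) or (horizontal distance between tube_pink_1_mid and bucket_c_mouth below 0.01 m and z of tube_pink_1_mid in the frame of bucket_c_mouth between -0.025 and -0.006 m) or (horizontal distance between tube_pink_1_mid and bucket_d_mouth below 0.01 m and z of tube_pink_1_mid in the frame of bucket_d_mouth between -0.025 and -0.006 m)) and ((horizontal distance between tube_pink_2_mid and bucket_a_mouth below 0.01 m and z of tube_pink_2_mid in the frame of bucket_a_mouth between -0.025 and -0.006 m) or (horizontal distance between tube_pink_2_mid and bucket_b_mouth below 0.01 m and z of tube_pink_2_mid in the frame of bucket_b_mouth between -0.025 and -0.006 m) or (horizontal distance between tube_pink_2_mid and bucket_c_mouth below 0.01 m and z of tube_pink_2_mid in the frame of bucket_c_mouth between -0.025 and -0.006 m) or (horizontal distance between tube_pink_2_mid and bucket_d_mouth below 0.01 m and z of tube_pink_2_mid in the frame of bucket_d_mouth between -0.025 and -0.006 m)) and angle between each of tube_green_1_mid, tube_green_2_mid, tube_pink_1_mid, tube_pink_2_mid's own z axis and vertical below 0.2 rad and horizontal distance between tube_green_1_mid and tube_green_2_mid above 0.1 m and horizontal distance between tube_pink_1_mid and tube_pink_2_mid above 0.1 m and linear speed of each of tube_green_1, tube_green_2, tube_pink_1, tube_pink_2 below 0.02 m/s and distance of tube_uncapped_mid from where it was at the start of the episode below 0.015 m and angle between tube_uncapped_mid's own z axis and vertical below 0.15 rad); the robot touches nothing.
It fails at once if the uncapped tube is pulled out or knocked over (distance of tube_uncapped_mid from where it was at the start of the episode above 0.03 m).
It fails at once if a capped tube is tipped over (more than 0.8 rad) (angle between any of tube_green_1_mid, tube_green_2_mid, tube_pink_1_mid, tube_pink_2_mid's own z axis and vertical above 0.8 rad).
It also fails if it takes over 112 s, if anything falls off the work surface, if the arm or the gripper's body presses on something with over 40 N, if the wrist force passes 120 N, or if a joint passes its speed limit or range.

## Robot

A 6-joint arm with a two-finger parallel gripper is mounted at the origin on a cart in front of the work surface, level with it; the furniture and walls round the work are solid. World frame = base frame: x ahead of the robot, y to its left, z up, the work surface at z = 0. Lengths are in m, angles in rad, forces in N, time in s.
With the tool pointing down it reaches from about 0.35 to 0.975 m from the base axis. Payload 4.9 kg.
Tool frame: the origin (TCP) lies on the centre line of the jaws, within the pads' length; the fingertips stand 14 mm ahead of it and the grasp point (between the pads) lies 5 mm behind it; x points along the fingers, z is the direction in which the jaws open and shut, and the axes are right-handed (so a half turn about x gives the same grasp; the last joint's range is limited). The gripper opens to 85 mm and grips with 20 to 120 N. Pads are 22 mm wide; open, the fingers measure 114 mm over their backs; the gripper's body (76 mm by 85 mm) begins 54 mm behind the grasp point. The pads swing forward as they close: fully open they stand 13 mm farther back than shut.
Start: joints at [-1.399, 0.053, 1.613, -0, 1.476, -0.119], TCP at [0.179, -0.599, 0.209] pointing down, gripper open.
Joint ranges: [-3.01, 3.01], [-1.01, 2.22], [0.06, 2.58], [-1.02, 4.17], [0.09, 2.62], [-3.14, 3.14]. Speed limits (rad/s): [2.57, 2.57, 3.14, 3.14, 3.14, 3.14].

## Interface

Orientations are given as a rotation vector (axis times angle).
In Python, from station import ctrl gives the robot as it stands.
- The arm moves only by the tool move_arm, never from a script. Its argument "increments" is a list that holds one entry, the list of rows, each a list of 4 numbers: the shift along the tool's x, y, z in units of 25 cm (1.0 is 25 cm), then the turn about the tool's x in units of 90 degrees (1.0 is 90 degrees). A call has 1 to 20 rows; each row shifts and turns the commanded pose from where the row before left it, along the tool's axes as they then stand; what a row does not reach is not made up. A row lasts 1/12 s, in which the tool goes at most 41.7 mm and 7.16 degrees, less where a joint would pass 70% of its speed; a pose out of reach is approached as far as the arm can. A call with a number of a shift or a turn outside -1 to 1 is refused whole. A call with a gripper value outside its range is refused whole. "gripper" is the closure, from 0 (fully open) to 1 (shut), set as the call begins (left out, the last holds). The fingers move at their own pace and stop on an object; "squeeze" is the grip in N (left out, the last holds). Time passes only in rows, so rows that do not move let the fingers close. It gives the time, the measured TCP pose, the force and the opening at its end, in the units of the state.
- ctrl.get_obs(): the state, without advancing time (a new reading comes with each control period).
- ctrl.get_image(name): name is "scene" or "top" or "wrist"; returns a dict with "pixels" (480x640x3 uint8, red, green, blue), "depth" (480x640 float32, m along the optical axis (not along the pixel's ray), 0 where there is no reading), "K" (3x3 intrinsics, pixels), "extrinsics" (4x4, takes a point from camera to world coordinates); the wrist camera has in their place "tool_from_camera" (4x4, takes a point from camera to tool coordinates, whose origin is the TCP and whose axes are the tool frame's). Camera axes: x right, y up, looking along -z (the intrinsics and any distortion apply to the point x, -y, -z); pixel columns grow to the right and rows downward; lengths in m; the calibration is good to about 2 mm. A picture is of the moment at which its call begins: read the wrist's pose just before it.
- ctrl.finish_job(): hands the job in, once; it reports no verdict.
Trained networks look in the newest picture that a camera, given by its name, has taken for a name from the list of things; names that differ only in an ending like _2 or _b are one class to them, and where a whole thing is asked for, a point or a joint stands for the part that bears it (a point fixed in the world has none). Each returns a list of dicts, best first, with "score" (0 to 1); they miss things now and then, are a little off and sometimes report something else, mostly with a low value. They report only what shows in the picture. A call takes as long as a camera call. They do not tell look-alikes from the thing itself.
- ctrl.trace(camera, target): "region" (480x640 bool, what is visible of it) and "pixel" ([row, column] in pixels, amid what is visible of it).
The state is a dict: "t": time; "q": joint angles; "dq": joint speeds; "effort": joint torques, N m; "tool_pos": TCP position; "tool_rot": TCP orientation; "contact_force": force on the tool from outside, world axes, zero at the start; "wrist_torque": the same for the moment, N m; "opening": finger opening in m.
Only numpy, scipy, OpenCV 4.12 (cv2) and the standard library are available. Lean on these libraries where they do the work, as an engineer would, in place of code of your own. Each camera call takes 0.05 s, during which the arm holds its last target. There are 200 camera calls.

## Working session

There is one attempt and no reset: what is moved stays moved. The work goes in short steps, Python scripts to look and compute and a tool call to move; the robot and the scene stay as the last step left them, time stands still between calls to the robot, and variables do not carry over. Pictures are saved under pics/ and viewed, about 12 in all and at most 16, crops included, and the job is handed in when it is done.

Besides the shell and the picture viewer there is one more tool, called as a command line: name --argument value ..., lists and objects as JSON in quotes. move_arm: Moves the arm, as the interface text tells. Shifts and turns lie within -1 to 1; 1 stands for 25 cm of shift or 90 degrees of turn. Its arguments: {"type":"object","properties":{"increments":{"type":"array","items":{"type":"array","items":{"type":"array","items":{"type":"number","minimum":-1,"maximum":1}}}},"gripper":{"type":"number"},"squeeze":{"type":"number"}},"required":["increments"]}

```bash
ls; mkdir -p pics; cat > h.py <<'E'
import numpy as np, cv2
from scipy.spatial.transform import Rotation as R
from station import ctrl
def pose():
    o=ctrl.get_obs(); T=np.eye(4); T[:3,:3]=R.from_rotvec(o['tool_rot']).as_matrix(); T[:3,3]=o['tool_pos']; return T
def grab(n):
    T=pose(); im=ctrl.get_image(n)
    E=np.array(im['extrinsics']) if 'extrinsics' in im else T@np.array(im['tool_from_camera'])
    return im,E
def world(im,E):
    d=im['depth'];K=np.array(im['K']);v,u=np.mgrid[:480,:640]
    P=np.stack([(u-K[0,2])/K[0,0]*d,-(v-K[1,2])/K[1,1]*d,-d,np.ones_like(d)],-1)
    W=(P@E.T)[...,:3]; W[d==0]=np.nan; return W
def save(im,f): cv2.imwrite('pics/'+f,cv2.cvtColor(im['pixels'],cv2.COLOR_RGB2BGR))
E
python3 - <<'E'
from h import *
np.set_printoptions(precision=4,suppress=True)
o=ctrl.get_obs(); print(o); print(pose())
for n in ['top','scene']:
    im,E=grab(n); save(im,n+'0.png'); W=world(im,E)
    print(n,E,im['K'], [k for k in im])
    for t in ['tube_green_1_mid','tube_pink_1_mid','tube_uncapped_mid','bucket_a_mouth','rack']:
        for r in ctrl.trace(n,t):
            p=r['pixel']; m=r['region']; w=W[m]; w=w[~np.isnan(w[:,0])]
            if len(w):
                zt=np.percentile(w[:,2],95); top=w[w[:,2]>zt-.006]
                print(n,t,round(r['score'],2),np.round(p),m.sum(),'ztop',zt,'mid',(top.min(0)+top.max(0))/2,'ext',np.ptp(top,axis=0))
E
```

```text
pics
{'t': 0.0, 'q': array([-1.399 ,  0.0534,  1.6143, -0.    ,  1.476 , -0.119 ]), 'dq': array([-0.0002,  0.0004, -0.001 , -0.0003,  0.0015, -0.0002]), 'effort': array([  0.003 , -39.3682, -37.0175,  -0.    ,   0.007 ,   0.    ]), 'tool_pos': array([ 0.1791, -0.5981,  0.2075]), 'tool_rot': array([ 0.9938,  1.3344, -0.9914]), 'contact_force': array([-0.839 ,  0.3052, -0.1126]), 'wrist_torque': array([0.0032, 0.0154, 0.0041]), 'opening': 0.08506647746139566}
[[-0.0004  0.958   0.2867  0.1791]
 [ 0.002   0.2867 -0.958  -0.5981]
 [-1.      0.0002 -0.0021  0.2075]
 [ 0.      0.      0.      1.    ]]
top [[-0.0031  0.9882 -0.1533  0.3965]
 [-0.9997 -0.0071 -0.0254  0.3131]
 [-0.0261  0.1532  0.9879  0.9129]
 [ 0.      0.      0.      1.    ]] [[467.4931   0.     322.3524]
 [  0.     467.4931 245.3927]
 [  0.       0.       1.    ]] ['pixels', 'depth', 'K', 'extrinsics']
top tube_green_1_mid 0.67 [280. 277.] 344 ztop 0.12172062518767526 mid [0.4607 0.4119 0.1197] ext [0.0311 0.0327 0.0078]
top tube_green_1_mid 0.43 [219. 355.] 617 ztop 0.09269765301625159 mid [0.5735 0.2737 0.091 ] ext [0.
[... 1030 characters left out ...]
id 0.84 [275. 324.] 626 ztop 0.1190987436442136 mid [0.4262 0.3911 0.1172] ext [0.0314 0.0331 0.0081]
scene tube_pink_1_mid 0.67 [257. 200.] 787 ztop 0.1150716097887559 mid [0.6572 0.5139 0.1129] ext [0.0339 0.0342 0.0073]
scene tube_pink_1_mid 0.61 [254. 390.] 661 ztop 0.11524899179137223 mid [0.3958 0.2431 0.113 ] ext [0.0327 0.0318 0.0074]
scene tube_uncapped_mid 0.7 [270. 279.] 583 ztop 0.11478421521904308 mid [0.4923 0.4415 0.1126] ext [0.0303 0.0302 0.0076]
scene bucket_a_mouth 0.68 [205. 324.] 286 ztop 0.09076338824364141 mid [0.6103 0.2039 0.0885] ext [0.0478 0.0496 0.0074]
scene rack 0.56 [313. 312.] 6605 ztop 0.05193113735487261 mid [0.4276 0.4234 0.0516] ext [0.2422 0.2184 0.0114]
```

View pics/top0.png

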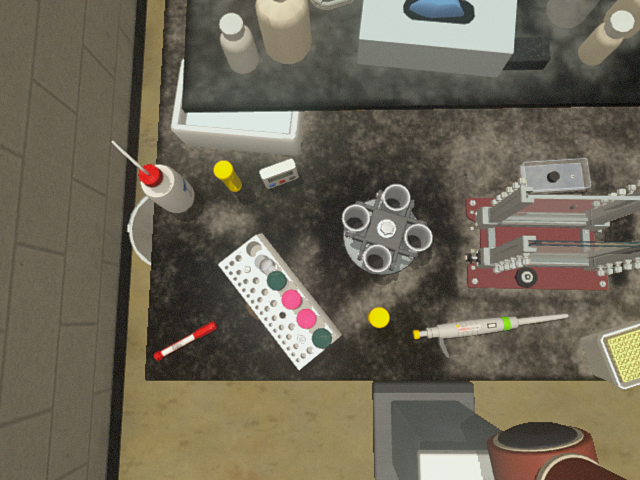

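View pics/scene0.png

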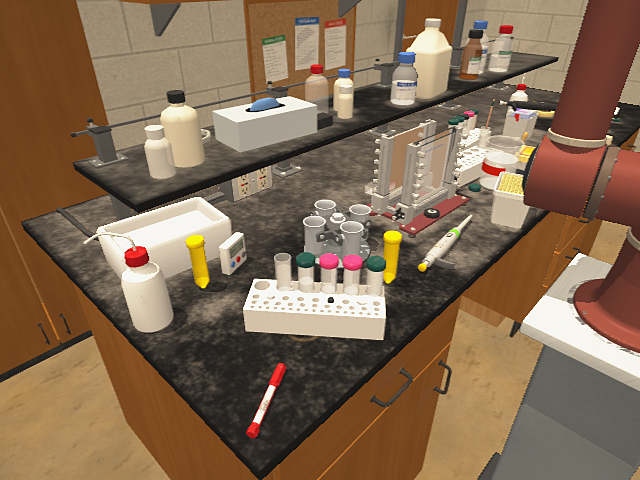

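The top picture shows the rack row, as (col,row): empty hole (254,244), uncapped (264,262), green (277,281), pink (291,299), pink (307,318), green (322,338). The four buckets are at (397,198), (418,237), (377,259) and (356,218). The look-alikes are the yellow tubes at (228,177) and (379,317), plus other caps behind the casting stand. The low-score "green" detection at (355,219) is really a bucket. I'm choosing the four coloured caps in the rack, and will check them up close with the wrist camera.

move_arm --increments '[[[-0.14,0,0,0],[-0.14,0,0,0],[-0.14,0,0,0],[-0.14,0,0,0],[0,0.127,-0.045,0],[0,0.127,-0.045,0],[0,0.127,-0.045,0],[0,0.127,-0.045,0],[0,0.127,-0.045,0],[0,0.127,-0.045,0],[0,0.127,-0.045,0],[0,0.127,-0.045,0],[0,0.127,-0.045,0],[0,0.127,-0.045,0],[0,0.046,-0.153,0],[0,0.046,-0.153,0],[0,0.046,-0.153,0],[0,0.046,-0.153,0],[0,0.046,-0.153,0],[0,0.046,-0.153,0]]]' --gripper 0

```text
t: 2.27
tool_pos: [0.451, -0.1585, 0.349]
tool_rot: [0.993, 1.332, -0.992]
contact_force: [1.2, -0.7, 0.7]
opening: 0.0854
```

```bash
python3 - <<'E'
from h import *
np.set_printoptions(precision=4,suppress=True)
print(pose(),ctrl.get_obs()['q'])
im,E=grab('top'); W=world(im,E)
hsv=cv2.cvtColor(im['pixels'],cv2.COLOR_RGB2HSV)
for nm,(v,u) in dict(g1=(281,277),p1=(299,291),p2=(318,307),g2=(338,322),unc=(262,264)).items():
    c=hsv[v,u].astype(int); dh=np.abs(hsv[...,0].astype(int)-c[0]); m=(np.minimum(dh,180-dh)<12)&(W[...,2]>.11)&(hsv[...,1]>80)
    n,l=cv2.connectedComponents(m.astype(np.uint8)); w=W[l==l[v,u]] if nm!='unc' else W[v-8:v+9,u-8:u+9].reshape(-1,3)
    w=w[w[:,2]>.11]; print(nm,c,len(w),(w.min(0)+w.max(0))/2,np.ptp(w,axis=0))
for nm,(v,u) in dict(b1=(198,397),b2=(237,418),b3=(259,377),b4=(218,356)).items():
    w=W[v-20:v+21,u-20:u+21].reshape(-1,3); c0=W[v-20:v+21,u-20:u+21]
    w=w[(w[:,2]>.085)&(w[:,2]<.1)]; 
    (x,y),r=cv2.minEnclosingCircle(w[:,:2].astype(np.float32)); print(nm,x,y,r,len(w))
print('hub',W[229,386], 'hub max', np.nanmax(W[215:245,370:402,2]))
s=W[170:300,460:560]; k=s[...,2]>.12; print('stand y max',np.nanmax(s[k][:,1]),'x',np.nanmin(s[k][:,0]),np.nanmax(s[k][:,0]))
E
```

```text
[[ 0.0006  0.9582  0.2862  0.451 ]
 [-0.0002  0.2862 -0.9582 -0.1585]
 [-1.      0.0006  0.0004  0.349 ]
 [ 0.      0.      0.      1.    ]] [-0.4939 -0.3474  1.743   0.0001  1.7453  0.7867]
g1 [ 79  93 110] 160 [0.4606 0.4127 0.1201] [0.0276 0.0278 0.0071]
p1 [169 148 239] 310 [0.4275 0.386  0.1189] [0.032  0.0324 0.0108]
p2 [169 152 240] 311 [0.3957 0.3606 0.1199] [0.0316 0.0322 0.0081]
g2 [ 75  78 105] 58674 [0.6469 0.2421 0.2097] [0.5997 0.8867 0.1994]
unc [ 30   6 178] 51 [0.492  0.4362 0.1147] [0.028  0.0258 0.0092]
b1 0.6111862659454346 0.2010934054851532 0.024609319865703583 225
b2 0.5374394655227661 0.16403186321258545 0.024988921359181404 242
b3 0.5006696581840515 0.23721840977668762 0.024517033249139786 254
b4 0.5739944577217102 0.2742500603199005 0.02486293576657772 229
hub [0.5521 0.221  0.0948] hub max 0.09674575017347375
stand y max 0.0314264411763478 x 0.47496302690438114 0.6131406876578097
```

move_arm --increments '[[[0,0,0,-0.061],[0,0,0,-0.061],[0,0,0,-0.061],[0,0,0,-0.061],[0,0.091,-0.136,0],[0,0.091,-0.136,0],[0,0.091,-0.136,0],[0,0.091,-0.136,0],[0,0.091,-0.136,0],[0,0.091,-0.136,0],[0,0.091,-0.136,0],[0,0.091,-0.136,0],[0,0.091,-0.136,0],[0,0.091,-0.136,0],[0,0.091,-0.136,0],[0,0.091,-0.136,0],[0,0,0,0]]]'

```text
t: 3.73
tool_pos: [0.4083, 0.3343, 0.348]
tool_rot: [0.695, 1.46, -0.694]
contact_force: [0.1, -0.6, -0.4]
opening: 0.0854
```

```bash
cat >> h.py <<'E'
def circ(w):
    (x,y),r=cv2.minEnclosingCircle(w[:,:2].astype(np.float32)); return np.round([x,y,r,np.median(w[:,2])],4)
E
python3 - <<'E'
from h import *
np.set_printoptions(precision=4,suppress=True)
T=pose();print(T,ctrl.get_obs()['q'])
im,E=grab('wrist'); save(im,'w1.png'); W=world(im,E); print(E,im['tool_from_camera'],im['K'])
for t in ['tube_green_1_mid','tube_pink_1_mid','tube_uncapped_mid','bucket_a_mouth']:
    for r in ctrl.trace('wrist',t):
        w=W[r['region']]; w=w[w[:,2]>0]
        if len(w):
            zt=np.percentile(w[:,2],95); w=w[abs(w[:,2]-zt)<.005]; print(t,round(r['score'],2),np.round(r['pixel']),circ(w),(w.min(0)+w.max(0))/2)
E
```

```text
[[-0.0019  0.7767  0.6299  0.4083]
 [ 0.0018  0.6299 -0.7767  0.3343]
 [-1.     -0.0003 -0.0027  0.348 ]
 [ 0.      0.      0.      1.    ]] [ 0.5435 -0.2243  1.6455  0.0026  1.721   1.4333]
[[ 0.6304  0.7461  0.2143  0.4623]
 [-0.7762  0.607   0.1703  0.3773]
 [-0.003  -0.2737  0.9618  0.514 ]
 [ 0.      0.      0.      1.    ]] [[ 0.0003  0.2734 -0.9619 -0.1661]
 [ 0.0007  0.9619  0.2734  0.069 ]
 [ 1.     -0.0008  0.0001  0.0002]
 [ 0.      0.      0.      1.    ]] [[372.4436   0.     323.6609]
 [  0.     372.4436 245.6116]
 [  0.       0.       1.    ]]
tube_green_1_mid 0.57 [116. 298.] [0.4603 0.4131 0.0173 0.1206] [0.4602 0.4129 0.1203]
tube_pink_1_mid 0.76 [160. 295.] [0.428  0.3873 0.0174 0.1207] [0.428  0.3874 0.1205]
tube_uncapped_mid 0.95 [ 75. 298.] [0.4927 0.4386 0.0149 0.1174] [0.4927 0.4383 0.1167]
tube_uncapped_mid 0.44 [161. 296.] [0.428  0.3873 0.0174 0.1206] [0.4282 0.3872 0.1205]
bucket_a_mouth 0.57 [134. 533.] [0.6113 0.2017 0.025  0.0922] [0.6113 0.2022 0.0919]
```

View pics/w1.png

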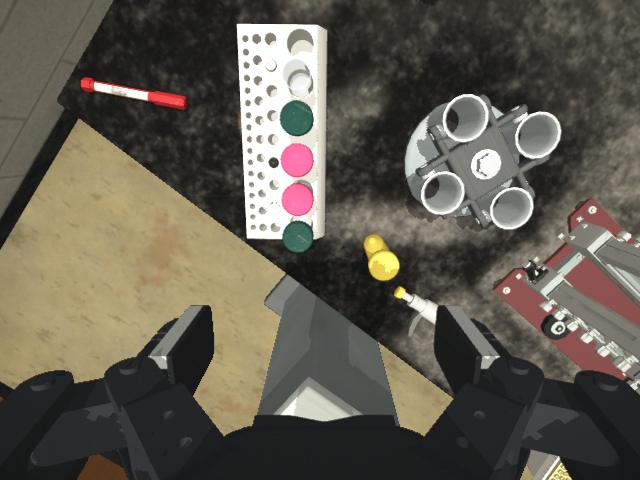

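The crop shows the rack row from top to bottom: empty (300,42), uncapped (298,75), green (297,118), pink (296,160), pink (297,199) and green (298,237). The yellow look-alike is at (383,265). The rotor buckets are at (465,118), (537,134), (512,208) and (443,192). The choice of tubes is confirmed, so I'm taking the green one beside the uncapped tube first.

move_arm --increments '[[[0,0.09,-0.0285,0],[0,0.09,-0.0285,0],[0,0.09,-0.0285,0],[0,0.09,-0.0285,0],[0.119,0,0,0],[0.119,0,0,0],[0.119,0,0,0],[0.119,0,0,0],[0.119,0,0,0],[0.119,0,0,0],[0.119,0,0,0],[0.119,0,0,0],[0,0,0,0]]]'

```text
t: 5.07
tool_pos: [0.4594, 0.403, 0.1036]
tool_rot: [0.694, 1.46, -0.711]
contact_force: [-0.9, 0.2, -2.5]
opening: 0.0856
```

move_arm --increments '[[[0,0,0,0],[0,0,0,0],[0,0,0,0],[0,0,0,0],[0,0,0,0],[0,0,0,0],[0,0,0,0],[0,0,0,0]]]' --gripper 1 --squeeze 40

```text
t: 5.73
tool_pos: [0.4626, 0.4075, 0.1111]
tool_rot: [0.7, 1.455, -0.7]
contact_force: [-0.0, -0.3, -0.2]
opening: 0.0
```

```bash
python3 - <<'E'
from h import *
print(ctrl.get_obs())
im,E=grab('wrist'); im2,_=grab('scene')
a=cv2.resize(im2['pixels'][200:350,220:420],(560,420)); b=cv2.resize(im['pixels'],(560,420))
b2=b; cv2.imwrite('pics/c1.png',cv2.cvtColor(cv2.resize(np.hstack([a,b]),(800,300)),cv2.COLOR_RGB2BGR))
E
```

```text
{'t': 5.7333, 'q': array([6.01448172e-01, 1.10029764e-01, 1.71982449e+00, 2.14994582e-05,
       1.31138139e+00, 1.49800716e+00]), 'dq': array([-0.0009031 ,  0.00460355,  0.00170413,  0.00060069, -0.00138611,
       -0.00044016]), 'effort': array([-2.03660951e-02, -4.00110412e+01, -3.51463759e+01, -7.78024569e-04,
       -3.38106525e-03, -3.40822521e-05]), 'tool_pos': array([0.46258536, 0.40745578, 0.11107675]), 'tool_rot': array([ 0.70005551,  1.45493771, -0.69953888]), 'contact_force': array([-0.03752338, -0.27601354, -0.17306439]), 'wrist_torque': array([ 0.01902048, -0.04779508, -0.0425519 ]), 'opening': 9.97616929968163e-07}
```

View pics/c1.png

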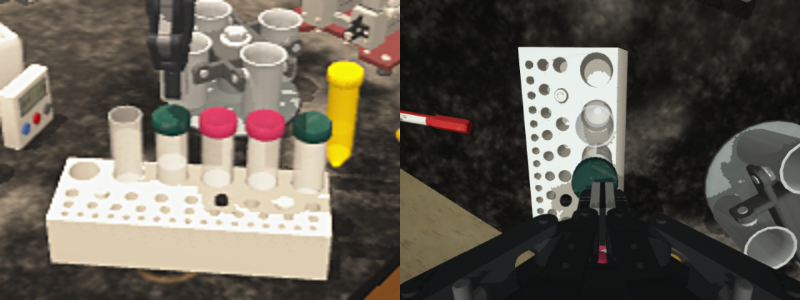

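```bash
python3 - <<'E'
from h import *
np.set_printoptions(precision=4,suppress=True)
im,E=grab('scene'); W=world(im,E); T=pose()
# dark pixels in finger region: crop coords /2 -> scene
for v in range(205,262,6):
    row=[]
    for u in (300,304,308,312): row.append((u,v,np.round(W[v,u],3)))
    print(row)
im,E=grab('wrist'); Ww=world(im,E); 
for v in (250,270,290,300,310,320,340,360,400): print(v,[(u,np.round(Ww[v,u],3)) for u in (305,318,322,330)])
K=np.array(im['K']); p=np.linalg.inv(E)@np.append(T[:3,3],1); print('TCP pix',K[0,0]*p[0]/-p[2]+K[0,2],K[1,1]*-p[1]/-p[2]+K[1,2],p)
E
```

```text
[(300, 205, array([0.441, 0.442, 0.238])), (304, 205, array([0.435, 0.439, 0.239])), (308, 205, array([0.43 , 0.436, 0.239])), (312, 205, array([0.442, 0.415, 0.227]))]
[(300, 211, array([0.435, 0.449, 0.232])), (304, 211, array([0.43 , 0.444, 0.232])), (308, 211, array([0.436, 0.43 , 0.225])), (312, 211, array([0.441, 0.416, 0.217]))]
[(300, 217, array([0.428, 0.455, 0.227])), (304, 217, array([0.423, 0.451, 0.227])), (308, 217, array([0.42 , 0.445, 0.226])), (312, 217, array([0.443, 0.414, 0.205]))]
[(300, 223, array([0.426, 0.457, 0.218])), (304, 223, array([0.421, 0.454, 0.219])), (308, 223, array([0.414, 0.452, 0.22 ])), (312, 223, array([0.443, 0.414, 0.193]))]
[(300, 229, array([0.436, 0.448, 0.199])), (304, 229, array([0.431, 0.444, 0.199])), (308, 229, array([0.425, 0.441, 0.201])), (312, 229, array([0.444, 0.413, 0.181]))]
[(300, 235, array([0.465, 0.421, 0.164])), (304, 235, array([0.455, 0.422, 0.169])), (308, 235, array([0.449, 0.418, 0.17 ])), (312, 235, array([0.45 , 0.407, 0.164]))]
[(300, 241, array([0.466, 0.42 , 0.151])), (304, 241, array([0.456, 0.421, 0.156])), (
[... 1343 characters left out ...]
, 0.156]))]
320 [(305, array([0.467, 0.419, 0.163])), (318, array([0.47 , 0.415, 0.163])), (322, array([0.471, 0.414, 0.164])), (330, array([0.472, 0.412, 0.163]))]
340 [(305, array([0.469, 0.419, 0.178])), (318, array([0.468, 0.414, 0.172])), (322, array([0.468, 0.412, 0.171])), (330, array([0.47 , 0.411, 0.172]))]
360 [(305, array([0.469, 0.419, 0.189])), (318, array([0.466, 0.412, 0.179])), (322, array([0.463, 0.409, 0.173])), (330, array([0.469, 0.409, 0.18 ]))]
400 [(305, array([0.469, 0.417, 0.204])), (318, array([0.419, 0.376, 0.121])), (322, array([0.409, 0.366, 0.105])), (330, array([0.458, 0.401, 0.181]))]
TCP pix 323.206727103488 289.3312322513725 [-0.0002 -0.021  -0.1786  1.    ]
```

The picture shows the closed fingertips standing just above and beside the green cap. The depth puts the tips at z≈0.133, about 37 mm higher than the stated geometry gives. The tubes are untouched. I'll open and go lower, which is safe either way.

move_arm --increments '[[[0,0,0,0],[0,0,0,0],[0,0,0,0],[0,0,0,0],[0,0,0,0],[0,0,0,0],[0,0.007,-0.023,0],[0.04,0,0,0],[0.04,0,0,0],[0.04,0,0,0],[0.02,0,0,0],[0,0,0,0],[0,0,0,0]]]' --gripper 0

```text
t: 7.02
tool_pos: [0.4599, 0.4125, 0.0747]
tool_rot: [0.699, 1.456, -0.701]
contact_force: [0.0, -0.1, 0.4]
opening: 0.0852
```

```bash
python3 - <<'E'
from h import *
print(ctrl.get_obs()['tool_pos'],ctrl.get_obs()['contact_force'],ctrl.get_obs()['opening'])
im,E=grab('wrist'); im2,_=grab('scene')
a=cv2.resize(im2['pixels'][200:350,220:420],(560,420)); b=cv2.resize(im['pixels'],(560,420))
cv2.imwrite('pics/c2.png',cv2.cvtColor(cv2.resize(np.hstack([a,b]),(800,300)),cv2.COLOR_RGB2BGR))
W=world(im2,_); T=pose(); P=(W-T[:3,3])@T[:3,:3]
m=(abs(P[...,1])<.03)&(abs(P[...,2])<.07)&(im2['pixels'].max(-1)<70); h=np.histogram(P[m][:,0],np.arange(-.1,.05,.005)); print(h[0]); 
E
```

```text
[0.45986406 0.41249827 0.07472311] [ 0.01157254 -0.07076041  0.39482592] 0.08522186360032308
[20 23 26 12  2  0 13 25 22 20 20 41 15 10  0  0  0  0  0  0  0  0  0  0
  0  0  0  0  0  0]
```

View pics/c2.png

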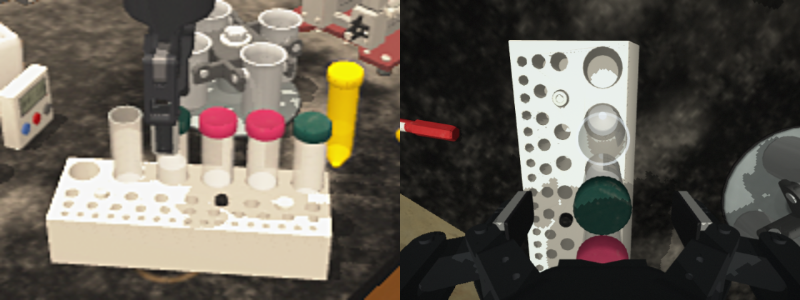

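Both open fingers now straddle the green cap, and their real tips sit at tool x≈-35 mm. A further 7 mm down, then close.

move_arm --increments '[[[0.028,0,0,0],[0,0,0,0]]]'

```text
t: 7.28
tool_pos: [0.4601, 0.4127, 0.0681]
tool_rot: [0.699, 1.455, -0.701]
contact_force: [0.8, -0.1, -0.0]
opening: 0.0852
```

move_arm --increments '[[[0,0,0,0],[0,0,0,0],[0,0,0,0],[0,0,0,0],[0,0,0,0],[0,0,0,0]]]' --gripper 1 --squeeze 40

```text
t: 7.78
tool_pos: [0.4605, 0.4131, 0.0692]
tool_rot: [0.7, 1.455, -0.699]
contact_force: [-0.4, -0.8, 0.9]
opening: 0.0332
```

```bash
cat >> h.py <<'E'
def go(x,y,z):
    T=pose(); d=T[:3,:3].T@(np.array([x,y,z])-T[:3,3]); print('at',np.round(T[:3,3],4),'units',np.round(d/.25,3),'rows',np.abs(d).max()/.04)
E
python3 -c "
from h import *
print(pose()); go(.4605,.4131,.209); go(.6113,.2015,.0692)"
```

```text
[[ 4.98651209e-04  7.81294209e-01  6.24162727e-01  4.60543614e-01]
 [ 4.21073471e-04  6.24162585e-01 -7.81294368e-01  4.13078462e-01]
 [-9.99999787e-01  6.52411748e-04 -1.77428367e-05  6.92047085e-02]
 [ 0.00000000e+00  0.00000000e+00  0.00000000e+00  1.00000000e+00]]
at [0.4605 0.4131 0.0692] units [-0.559  0.    -0.   ] rows 3.4948818605066556
at [0.4605 0.4131 0.0692] units [-0.    -0.057  1.038] rows 6.485039454878723
```

move_arm --increments '[[[-0.06,0,0,0],[-0.1,0,0,0],[-0.1,0,0,0],[-0.1,0,0,0],[-0.1,0,0,0],[-0.1,0,0,0],[0,-0.007,0.1,0],[0,-0.007,0.13,0],[0,-0.007,0.13,0],[0,-0.007,0.13,0],[0,-0.007,0.13,0],[0,-0.007,0.13,0],[0,-0.007,0.13,0],[0,-0.007,0.1,0],[0,-0.001,0.058,0],[0,0,0,0],[0,0,0,0],[0,0,0,0]]]'

```text
t: 9.28
tool_pos: [0.6106, 0.2022, 0.2086]
tool_rot: [0.699, 1.456, -0.699]
contact_force: [-0.2, 1.0, -0.4]
opening: 0.0333
```

```bash
python3 - <<'E'
from h import *
np.set_printoptions(precision=4,suppress=True)
print(ctrl.get_obs()['opening']);go(.6113,.2015,.209)
im,E=grab('wrist'); im2,E2=grab('scene')
a=cv2.resize(im2['pixels'][130:280,220:420],(560,420)); b=cv2.resize(im['pixels'],(560,420))
cv2.imwrite('pics/c3.png',cv2.cvtColor(cv2.resize(np.hstack([a,b]),(800,300)),cv2.COLOR_RGB2BGR))
W=world(im,E); 
for nm,c in dict(b1=(.6113,.2017),b2=(.5374,.164),b3=(.5007,.2372),b4=(.574,.2743)).items():
    m=(np.hypot(W[...,0]-c[0],W[...,1]-c[1])<.035)&(abs(W[...,2]-.091)<.004); print(nm,m.sum(),circ(W[m]) if m.sum()>20 else '')
W=world(im2,E2); T=pose(); P=(W-T[:3,3])@T[:3,:3]
m=(abs(P[...,1])<.04)&(abs(P[...,2])<.04)&(W[...,2]>.1)&(W[...,2]<.235)
for z in (.15,.18,.21,.235): 
  k=m&(abs(W[...,2]-z)<.008); print(z,np.median(W[k],axis=0),k.sum())
print('tube lowest',W[m][:,2].min())
E
```

```text
0.03331055398792123
at [0.6106 0.2022 0.2086] units [-0.002  0.     0.004] rows 0.026165679343224908
b1 836 [0.6115 0.2016 0.0245 0.0923]
b2 14 
b3 1065 [0.5012 0.2377 0.0248 0.0923]
b4 1271 [0.5745 0.2746 0.025  0.0922]
0.15 [0.6045 0.2113 0.1519] 31
0.18 [0.6002 0.2143 0.1801] 92
0.21 [0.6005 0.2151 0.2102] 94
0.235 [0.5969 0.2196 0.2329] 28
tube lowest 0.14242587883329638
```

View pics/c3.png

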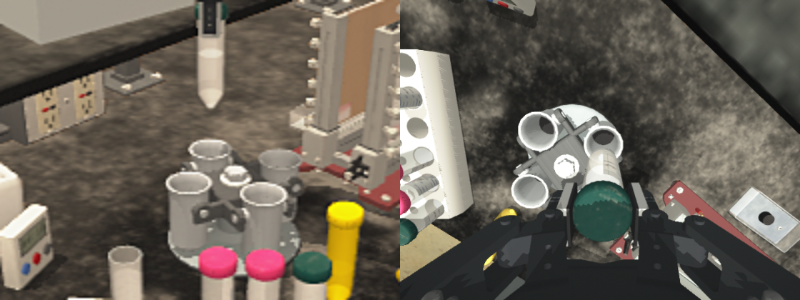

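The green tube hangs upright above bucket b1, with its tip at z≈0.142. The empty buckets are as measured, so I'm lowering it.

move_arm --increments '[[[0.05,0,0.004,0],[0.06,0,0,0],[0.06,0,0,0],[0.06,0,0,0],[0.06,0,0,0],[0.06,0,0,0],[0.05,0,0,0],[0.04,0,0,0],[0.03,0,0,0],[0.02,0,0,0],[0,0,0,0],[0,0,0,0]]]'

```text
t: 10.38
tool_pos: [0.6124, 0.2006, 0.0869]
tool_rot: [0.7, 1.454, -0.699]
contact_force: [0.7, -0.6, -1.1]
opening: 0.0333
```

move_arm --increments '[[[0,0,0,0],[0,0,0,0],[0,0,0,0],[0,0,0,0],[0,0,0,0],[-0.04,0,0,0],[-0.08,0,0,0],[-0.12,0,0,0],[-0.12,0,0,0],[-0.12,0,0,0],[-0.1,0,0,0],[0,0,0,0],[0,0,0,0]]]' --gripper 0.3

```text
t: 11.47
tool_pos: [0.6131, 0.2008, 0.2348]
tool_rot: [0.702, 1.451, -0.697]
contact_force: [-0.5, -0.1, -0.8]
opening: 0.0599
```

```bash
cat >> h.py <<'E'
B=dict(b1=(.6115,.2016),b2=(.5377,.1645),b3=(.5012,.2377),b4=(.5745,.2746))
def caps(cam='wrist'):
    im,E=grab(cam); W=world(im,E); h=cv2.cvtColor(im['pixels'],cv2.COLOR_RGB2HSV).astype(int)
    s=h[...,1]>70
    for nm,m in dict(pink=s&(h[...,0]>155)&(h[...,0]<178),green=s&(h[...,0]>68)&(h[...,0]<100)).items():
        m=m&(W[...,2]>.1)&(W[...,2]<.26)
        n,l,st,_=cv2.connectedComponentsWithStats(m.astype(np.uint8))
        for i in range(1,n):
            if st[i,4]>60:
                w=W[l==i]; zt=np.percentile(w[:,2],90); print(cam,nm,st[i,4],circ(w[abs(w[:,2]-zt)<.005]))
    for nm,c in B.items():
        m=(np.hypot(W[...,0]-c[0],W[...,1]-c[1])<.03)&(abs(W[...,2]-.091)<.004)
        if m.sum()>100: print(nm,m.sum(),circ(W[m]))
    return im
E
python3 -c "
from h import *
np.set_printoptions(suppress=True)
print(ctrl.get_obs()['opening'])
caps('wrist');caps('top');go(.428,.3873,.237)"
```

```text
0.05989012516713579
wrist pink 920 [0.4305 0.3839 0.0173 0.1206]
wrist pink 1283 [0.3971 0.3605 0.0174 0.1207]
wrist green 1605 [0.6126 0.2006 0.0173 0.1369]
wrist green 1393 [0.365  0.3357 0.0179 0.1207]
b1 650 [0.6112 0.2016 0.0247 0.0924]
b2 869 [0.5378 0.1645 0.025  0.0923]
b3 601 [0.501  0.238  0.0249 0.0923]
b4 1088 [0.5741 0.2747 0.0248 0.0923]
top pink 305 [0.4274 0.3868 0.0171 0.1197]
top pink 310 [0.3957 0.3616 0.0167 0.1195]
top green 244 [0.6125 0.2005 0.0174 0.1356]
top green 178 [0.3636 0.3353 0.0153 0.1196]
b1 129 [0.6103 0.2014 0.0241 0.0913]
b2 208 [0.5379 0.1643 0.0245 0.0909]
b3 214 [0.5008 0.2372 0.0245 0.0909]
b4 207 [0.5738 0.2744 0.0246 0.0911]
at [0.6113 0.2004 0.2304] units [-0.026 -0.106 -1.042] rows 6.511041255453356
```

move_arm --increments '[[[0,-0.012,-0.08,0],[0,-0.012,-0.12,0],[0,-0.012,-0.13,0],[0,-0.012,-0.13,0],[0,-0.012,-0.13,0],[0,-0.012,-0.13,0],[0,-0.012,-0.13,0],[0,-0.012,-0.11,0],[0,-0.01,-0.082,0],[0,0,0,0],[0.1,0,0,0],[0.1,0,0,0],[0.1,0,0,0],[0.1,0,0,0],[0.1,0,0,0],[0.08,0,0,0],[0.05,0,0,0],[0,0,0,0],[0,0,0,0]]]'

```text
t: 13.15
tool_pos: [0.4282, 0.3867, 0.0727]
tool_rot: [0.699, 1.456, -0.702]
contact_force: [-0.5, -0.1, 0.2]
opening: 0.0598
```

```bash
python3 -c "
from h import *
go(.428,.387,.0685)"
```

```text
at [0.4282 0.3867 0.0727] units [ 0.017  0.    -0.001] rows 0.10552197445135171
```

move_arm --increments '[[[0.016,0,0,0],[0,0,0,0],[0,0,0,0],[0,0,0,0],[0,0,0,0],[0,0,0,0],[-0.06,0,0,0],[-0.1,0,0,0],[-0.1,0,0,0],[-0.1,0,0,0],[-0.1,0,0,0],[-0.1,0,0,0],[0,0.025,0.08,0],[0,0.03,0.125,0],[0,0.03,0.125,0],[0,0.03,0.125,0],[0,0.03,0.125,0],[0,0.031,0.134,0],[0,0,0,0],[0,0,0,0]]]' --gripper 1

```text
t: 14.82
tool_pos: [0.575, 0.2743, 0.2091]
tool_rot: [0.702, 1.456, -0.703]
contact_force: [0.2, 0.6, -0.3]
opening: 0.0335
```

```bash
python3 -c "
from h import *
np.set_printoptions(suppress=True)
caps();caps('scene');go(.5743,.2747,.0875)"
```

```text
wrist pink 7298 [0.5746 0.2736 0.0177 0.2585]
wrist pink 1731 [0.3967 0.3613 0.0174 0.1207]
wrist green 2004 [0.6124 0.201  0.0176 0.1369]
wrist green 508 [0.3672 0.3417 0.0154 0.1207]
b1 791 [0.6114 0.2016 0.0248 0.0924]
b2 146 [0.5576 0.1603 0.0135 0.0926]
b4 842 [0.5744 0.2748 0.0246 0.0923]
scene pink 258 [0.3953 0.3655 0.0179 0.1184]
scene green 88 [ 0.6843 -0.5228  0.0358  0.1177]
scene green 87 [0.609  0.2033 0.0156 0.1343]
scene green 242 [0.362  0.3386 0.0177 0.1183]
b3 106 [0.5016 0.2418 0.0256 0.0898]
b4 106 [0.5739 0.2773 0.0252 0.0896]
at [0.5737 0.2758 0.2093] units [ 0.487 -0.     0.005] rows 3.0453482734163706
```

move_arm --increments '[[[0.05,0,0.003,0],[0.06,0,0,0],[0.06,0,0,0],[0.06,0,0,0],[0.06,0,0,0],[0.06,0,0,0],[0.05,0,0,0],[0.04,0,0,0],[0.03,0,0,0],[0.013,0,0,0],[0,0,0,0],[0,0,0,0]]]'

```text
t: 15.92
tool_pos: [0.5753, 0.275, 0.0897]
tool_rot: [0.7, 1.454, -0.699]
contact_force: [0.7, 0.2, -0.5]
opening: 0.0332
```

move_arm --increments '[[[0,0,0,0],[0,0,0,0],[0,0,0,0],[0,0,0,0],[0,0,0,0],[-0.04,0,0,0],[-0.08,0,0,0],[-0.12,0,0,0],[-0.12,0,0,0],[-0.12,0,0,0],[-0.1,0,0,0],[0,0,0,0],[0,0,0,0]]]' --gripper 0.3

```text
t: 17.0
tool_pos: [0.576, 0.2753, 0.2374]
tool_rot: [0.703, 1.451, -0.696]
contact_force: [-0.0, -1.1, -0.4]
opening: 0.06
```

```bash
python3 -c "
from h import *
np.set_printoptions(suppress=True)
caps();caps('top');go(.3963,.3612,.068)"
```

```text
wrist pink 1696 [0.5746 0.2743 0.0175 0.1368]
wrist pink 1436 [0.3966 0.3615 0.0174 0.1207]
wrist green 1608 [0.6128 0.2006 0.0177 0.1368]
b1 647 [0.6112 0.2019 0.0246 0.0923]
b2 466 [0.5381 0.1649 0.0249 0.0923]
b3 839 [0.5011 0.2379 0.025  0.0923]
b4 627 [0.5743 0.2749 0.0248 0.0923]
top pink 308 [0.3957 0.3617 0.0166 0.1196]
top green 284 [0.6121 0.201  0.017  0.1357]
top green 228 [0.3632 0.3358 0.0158 0.1197]
b1 145 [0.6107 0.2016 0.0247 0.0913]
at [0.5742 0.2747 0.2331] units [ 0.661 -0.339 -0.714] rows 4.464388496325692
```

move_arm --increments '[[[0,-0.035,-0.074,0],[0,-0.05,-0.106,0],[0,-0.056,-0.118,0],[0,-0.056,-0.118,0],[0,-0.056,-0.118,0],[0,-0.05,-0.106,0],[0,-0.036,-0.074,0],[0,0,0,0],[0.1,0,0,0],[0.1,0,0,0],[0.1,0,0,0],[0.1,0,0,0],[0.1,0,0,0],[0.08,0,0,0],[0.07,0,0,0],[0,0,0,0],[0,0,0,0]]]'

```text
t: 18.52
tool_pos: [0.396, 0.3601, 0.0692]
tool_rot: [0.697, 1.457, -0.704]
contact_force: [0.8, 0.4, 1.3]
opening: 0.0598
```

```bash
python3 -c "
from h import *
go(.3963,.3614,.0685); go(.538,.1647,.0685)"
```

```text
at [0.396  0.3601 0.0692] units [ 0.003  0.004 -0.003] rows 0.027292056022921438
at [0.396  0.3601 0.0692] units [ 0.003 -0.043  0.965] rows 6.032480373024009
```

move_arm --increments '[[[0,0,0,0],[0,0,0,0],[0,0,0,0],[0,0,0,0],[0,0,0,0],[-0.06,0,0,0],[-0.1,0,0,0],[-0.1,0,0,0],[-0.1,0,0,0],[-0.1,0,0,0],[-0.1,0,0,0],[0,-0.005,0.09,0],[0,-0.005,0.125,0],[0,-0.005,0.13,0],[0,-0.005,0.135,0],[0,-0.005,0.135,0],[0,-0.005,0.135,0],[0,-0.006,0.125,0],[0,-0.006,0.09,0],[0,0,0,0]]]' --gripper 1

```text
t: 20.18
tool_pos: [0.5413, 0.163, 0.2114]
tool_rot: [0.702, 1.453, -0.704]
contact_force: [-0.2, 0.1, -1.6]
opening: 0.0329
```

```bash
python3 -c "
from h import *
np.set_printoptions(suppress=True)
caps();go(.538,.1647,.0885)"
```

```text
wrist pink 2867 [0.5749 0.2743 0.0175 0.1368]
wrist pink 6975 [0.5398 0.1618 0.018  0.2587]
wrist green 2389 [0.6124 0.2005 0.0172 0.1369]
wrist green 828 [0.3667 0.3308 0.016  0.1203]
b1 931 [0.6112 0.2016 0.0246 0.0924]
b2 819 [0.5381 0.1645 0.0246 0.0923]
b3 1257 [0.501  0.2378 0.0248 0.0922]
b4 952 [0.5745 0.2746 0.0247 0.0924]
at [0.5402 0.1648 0.2113] units [ 0.491 -0.007 -0.005] rows 3.0704631131172664
```

move_arm --increments '[[[0.05,-0.005,-0.004,0],[0.06,0,0,0],[0.06,0,0,0],[0.06,0,0,0],[0.06,0,0,0],[0.06,0,0,0],[0.05,0,0,0],[0.04,0,0,0],[0.03,0,0,0],[0.016,0,0,0],[0,0,0,0],[0,0,0,0]]]'

```text
t: 21.23
tool_pos: [0.5381, 0.1666, 0.0904]
tool_rot: [0.7, 1.455, -0.699]
contact_force: [0.5, 0.1, -1.0]
opening: 0.0331
```

move_arm --increments '[[[0,0,0,0],[0,0,0,0],[0,0,0,0],[0,0,0,0],[0,0,0,0],[-0.04,0,0,0],[-0.08,0,0,0],[-0.12,0,0,0],[-0.12,0,0,0],[-0.12,0,0,0],[-0.1,0,0,0],[0,0,0,0],[0,0,0,0]]]' --gripper 0.3

```text
t: 22.32
tool_pos: [0.5392, 0.1666, 0.2383]
tool_rot: [0.702, 1.451, -0.697]
contact_force: [0.3, 0.4, -0.5]
opening: 0.0596
```

```bash
python3 -c "
from h import *
np.set_printoptions(suppress=True)
caps();caps('top');go(.364,.3357,.0685)"
```

```text
wrist pink 2258 [0.5748 0.2743 0.0176 0.1368]
wrist pink 1684 [0.5433 0.1622 0.0173 0.1366]
wrist green 1940 [0.6112 0.2068 0.0173 0.1366]
wrist green 1605 [0.3646 0.3351 0.0172 0.1206]
b1 754 [0.611  0.2004 0.0246 0.0923]
b2 623 [0.537  0.1651 0.0246 0.0923]
b3 1040 [0.5016 0.2385 0.0248 0.0922]
b4 782 [0.5753 0.2744 0.0246 0.0924]
top pink 324 [0.5742 0.274  0.0174 0.1356]
top green 288 [0.6106 0.2069 0.017  0.1355]
top green 245 [0.3635 0.3353 0.0154 0.1196]
b1 140 [0.6102 0.1998 0.0247 0.0912]
b2 124 [0.5351 0.1653 0.024  0.0909]
b3 223 [0.5012 0.2386 0.0246 0.091 ]
b4 140 [0.5747 0.2741 0.0245 0.0911]
at [0.5374 0.1663 0.2344] units [ 0.664 -0.118 -0.962] rows 6.011164883760045
```

move_arm --increments '[[[0,-0.011,-0.08,0],[0,-0.015,-0.12,0],[0,-0.016,-0.135,0],[0,-0.016,-0.135,0],[0,-0.016,-0.135,0],[0,-0.016,-0.135,0],[0,-0.016,-0.125,0],[0,-0.012,-0.097,0],[0,0,0,0],[0.1,0,0,0],[0.1,0,0,0],[0.1,0,0,0],[0.1,0,0,0],[0.1,0,0,0],[0.08,0,0,0],[0.08,0,0,0],[0,0,0,0],[0,0,0,0]]]'

```text
t: 23.92
tool_pos: [0.3634, 0.3344, 0.0678]
tool_rot: [0.697, 1.457, -0.704]
contact_force: [1.1, 0.7, 1.1]
opening: 0.0597
```

```bash
python3 -c "
from h import *
go(.364,.3355,.0685); go(.5014,.2384,.0685)"
```

```text
at [0.3634 0.3344 0.0678] units [-0.003  0.005 -0.002] rows 0.029558750267993265
at [0.3634 0.3344 0.0678] units [-0.004  0.192  0.645] rows 4.028645580741563
```

move_arm --increments '[[[0,0.003,0,0],[0,0,0,0],[0,0,0,0],[0,0,0,0],[0,0,0,0],[-0.06,0,0,0],[-0.1,0,0,0],[-0.1,0,0,0],[-0.1,0,0,0],[-0.1,0,0,0],[-0.1,0,0,0],[0,0.026,0.085,0],[0,0.032,0.11,0],[0,0.036,0.125,0],[0,0.036,0.125,0],[0,0.032,0.11,0],[0,0.026,0.09,0],[0,0,0,0],[0,0,0,0],[0,0,0,0]]]' --gripper 1

```text
t: 25.58
tool_pos: [0.5021, 0.2399, 0.2097]
tool_rot: [0.7, 1.456, -0.7]
contact_force: [-0.3, 0.2, -0.4]
opening: 0.0335
```

```bash
python3 -c "
from h import *
np.set_printoptions(suppress=True)
caps();go(.5014,.2384,.0885)"
```

```text
wrist pink 2564 [0.5747 0.2742 0.0174 0.1368]
wrist pink 2100 [0.5432 0.1624 0.0178 0.1365]
wrist green 2544 [0.6112 0.2068 0.0174 0.1365]
wrist green 6910 [0.5003 0.2381 0.0176 0.2584]
b1 859 [0.6109 0.2003 0.0249 0.0923]
b2 820 [0.537  0.1653 0.0248 0.0922]
b3 851 [0.5014 0.2389 0.0247 0.0923]
b4 1033 [0.5754 0.2743 0.0246 0.0924]
at [0.5019 0.2402 0.2098] units [ 0.485 -0.006  0.005] rows 3.033313134290888
```

move_arm --increments '[[[0.05,-0.004,0.004,0],[0.06,0,0,0],[0.06,0,0,0],[0.06,0,0,0],[0.06,0,0,0],[0.06,0,0,0],[0.05,0,0,0],[0.04,0,0,0],[0.03,0,0,0],[0.013,0,0,0],[0,0,0,0],[0,0,0,0]]]'

```text
t: 26.63
tool_pos: [0.5029, 0.2384, 0.0898]
tool_rot: [0.7, 1.455, -0.699]
contact_force: [0.6, -0.5, -0.8]
opening: 0.0331
```

move_arm --increments '[[[0,0,0,0],[0,0,0,0],[0,0,0,0],[0,0,0,0],[0,0,0,0],[-0.04,0,0,0],[-0.08,0,0,0],[-0.12,0,0,0],[-0.12,0,0,0],[-0.12,0,0,0],[-0.1,0,0,0],[0,0,-0.1,0],[0,0,-0.13,0],[0,0,-0.13,0],[0,0,-0.13,0],[0,0,-0.1,0],[0,0,0,0],[0,0,0,0]]]' --gripper 0.3

```text
t: 28.13
tool_pos: [0.4099, 0.3543, 0.2351]
tool_rot: [0.698, 1.455, -0.697]
contact_force: [-0.1, -1.3, -0.6]
opening: 0.0593
```

```bash
python3 - <<'E'
from h import *
np.set_printoptions(suppress=True)
caps()
im=caps('top'); 
for r in ctrl.trace('top','tube_uncapped_mid'):
    W=world(*grab('top'));w=W[r['region']];zt=np.nanpercentile(w[:,2],95);print(r['score'],circ(w[w[:,2]>zt-.006]))
cv2.imwrite('pics/f.png',cv2.cvtColor(cv2.resize(im['pixels'][150:370,200:500],(780,572)),cv2.COLOR_RGB2BGR))
E
```

```text
wrist pink 2454 [0.5745 0.2745 0.0176 0.1367]
wrist pink 1423 [0.5423 0.1635 0.0174 0.1368]
wrist green 1815 [0.5052 0.2358 0.0176 0.1366]
b1 920 [0.6099 0.2014 0.0247 0.092 ]
b2 931 [0.5368 0.1658 0.025  0.0921]
b3 810 [0.5012 0.2391 0.0248 0.0922]
b4 940 [0.5751 0.2747 0.0247 0.0922]
top pink 324 [0.5746 0.274  0.0174 0.1356]
top pink 339 [0.5427 0.162  0.0173 0.1355]
top green 282 [0.6109 0.2069 0.0167 0.1355]
top green 274 [0.5054 0.2356 0.0164 0.1355]
b1 142 [0.6104 0.1998 0.0245 0.0909]
b2 152 [0.5368 0.1648 0.0245 0.0909]
b3 160 [0.501  0.2386 0.0245 0.0908]
b4 142 [0.5748 0.2741 0.0244 0.0914]
0.6 [0.4433 0.3725 0.0025 0.5475]
```

View pics/f.png

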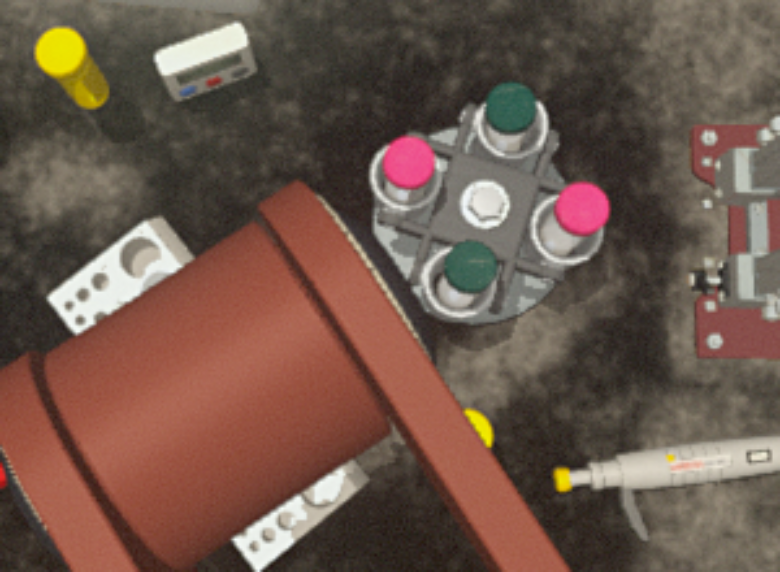

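The final picture shows green caps at (512,107) and (470,266), opposite each other, and pink caps at (409,162) and (582,208), also opposite. All cap tops are at z≈0.136, so the tubes are fully home. I still need to check the uncapped tube.

move_arm --increments '[[[-0.12,0,0,0],[-0.12,0,0,0],[-0.12,0,0,0],[0,0,0,0],[0,0,0,0],[0,0,0,0]]]'

```text
t: 28.83
tool_pos: [0.4109, 0.3529, 0.3239]
tool_rot: [0.701, 1.455, -0.701]
contact_force: [0.1, -0.6, 0.6]
opening: 0.0594
```

```bash
python3 - <<'E'
from h import *
np.set_printoptions(suppress=True)
im=caps(); im,E=grab('wrist'); W=world(im,E)
for r in ctrl.trace('wrist','tube_uncapped_mid'):
    w=W[r['region']];w=w[w[:,2]>0];zt=np.percentile(w[:,2],95);print(r['score'],circ(w[abs(w[:,2]-zt)<.005]))
ctrl.finish_job()
E
```

```text
wrist pink 1309 [0.5743 0.2744 0.0176 0.1367]
wrist pink 1117 [0.5426 0.1626 0.0179 0.1364]
wrist green 1297 [0.6106 0.207  0.0179 0.1364]
wrist green 1014 [0.5053 0.2356 0.0176 0.1366]
b1 544 [0.6105 0.2009 0.0248 0.0921]
b2 524 [0.5365 0.1653 0.025  0.0921]
b3 473 [0.5015 0.2393 0.0248 0.0921]
b4 513 [0.5749 0.2746 0.0246 0.0922]
0.77 [0.4927 0.4387 0.0148 0.1174]
the job is handed in; nothing more can be done
```

All four capped tubes are in the rotor's buckets, green opposite green and pink opposite pink. I handed the job in at about 29 s; no verdict was reported.

- **Depth:** cap tops are at z = 0.136–0.137 m, which matches tubes fully home.
- **Opposite pairs:** the green caps are about 109 mm apart and the pink caps about 116 mm, both over the 100 mm needed.
- **Lean:** one cap stands almost central; the other three sit about 5–7 mm off the middle of their mouths. That is a slight lean of roughly 0.07 rad, inside the limits. I measured this at the caps, not at the tubes' half-way points.
- **Uncapped tube:** it has not moved. It measured (0.493, 0.439) m both before the work and at the end.

**Disagreements:**
- **First grasp:** it closed on nothing. The real fingertips stood about 36 mm farther back along the tool than described. I corrected for this from the camera depth, and nothing was disturbed.
- **Scene camera:** it read y about 2–4 mm higher than the top and wrist cameras, so I used those two.

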